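# Click the terrarium thermostat round to its long mark

## Task

Turn the thermostat's big knurled dial clockwise by fingertip friction until its pointer clicks into the detent at the long mark, the third of the four marks, then take the hand away. Use the fingertips, and do not lift the thermostat or push it along the ledge, and leave the half-log, the dish and the spray bottle where they stand.

Things in the scene. Friction and masses are not known exactly. Their poses are not given: they have to be found in the camera images.
- thermostat: Loose white thermostat flat on the ledge, 0.8 kg: housing 150 (x) by 130 (y) by 30 mm high, black dial on top. Origin: centre of its underside, below the dial's axis; z up. Four black painted marks on the housing round the dial, at -0.9, -0.3, 0.3, 0.9 rad clockwise (from above) from its +x axis; the third (0.3) is 18 mm long, the others 6 mm.
- dial_top (a point): Centre of the dial's flat top, on its vertical axis, 50 mm above the ledge. Black plastic disc 92 mm across, 18 mm thick, ribbed (knurled) rim, underside 2 mm above the housing. A fingertip may press anywhere on the top: the aluminium cap (34 mm across) and the white pointer line (20 mm long, near the rim) are flush. The point's x axis turns with the pointer.
- dial (a joint): Dial angle in rad, growing clockwise from above; 0 with the pointer at the first mark. Stops at -0.25 and 2.05. Detents at 0, 0.6, 1.2, 1.8, one at each mark; let go anywhere between two, the dial snaps by itself into the nearer one. Starts at rest in the first or second. Getting over the hump between detents takes about 0.07 N m: some 2.5 N of drag 30 mm from the axis.
- half_log: Terracotta half-log hide (arch), 140 mm long (x), 100 mm wide, 52 mm high. Origin: centre of its footprint. Leave alone.
- dish: Frosted glass bowl, 110 mm across the rim, 40 mm high. Origin: centre of its underside. Leave alone.
- sprayer: White plastic spray bottle with a grey trigger head, 72 mm across, 190 mm tall; the nozzle points along its -x. Origin: centre of its underside. Leave alone.
There are look-alikes about, which are no part of the job. What is shaped like the thermostat but green, red or turquoise is not meant.

How it is judged:
On the way:
1. the fingers touch the thermostat's dial (contact force between the fingers and thermostat above 0.3 N), for 0.05 s.
At the end, for the whole second after the job is handed in: The dial rests in the third detent: joint dial between 1.08 and 1.32 rad and still; the thermostat lies flat within 30 mm of where it was, and the three other objects are within 30 mm of where they stood (value of joint dial between 1.08 and 1.32 rad and velocity of joint dial between -0.1 and 0.1 rad/s and distance of each of thermostat, half_log, dish, sprayer from where it was at the start of the episode below 0.03 m and angle between thermostat's own z axis and vertical below 0.1 rad); the robot touches nothing.
It fails at once if the thermostat is lifted or tipped (height (world z) of thermostat above 0.01 m or angle between thermostat's own z axis and vertical above 0.12 rad).
It fails at once if the thermostat is shifted more than 30 mm along the ledge (distance of thermostat from where it was at the start of the episode above 0.03 m).
It fails at once if the half-log is moved more than 30 mm or lifted (distance of half_log from where it was at the start of the episode above 0.03 m).
It fails at once if the dish is moved more than 30 mm or lifted (distance of dish from where it was at the start of the episode above 0.03 m).
It fails at once if the spray bottle is moved more than 30 mm or lifted (distance of sprayer from where it was at the start of the episode above 0.03 m).
It also fails if it takes over 35 s, if anything falls off the work surface, if the arm or the gripper's body presses on something with over 40 N, if the wrist force passes 120 N, or if a joint passes its speed limit or range.

## Robot

A 7-joint arm with a two-finger parallel gripper is mounted at the origin on the work surface. World frame = base frame: x ahead of the robot, y to its left, z up, the work surface at z = 0. Lengths are in m, angles in rad, forces in N, time in s.
With the tool pointing down it reaches from about 0.35 to 0.9 m from the base axis. Payload 19.9 kg.
Tool frame: the origin (TCP) lies on the centre line of the jaws, within the pads' length; the fingertips stand 19 mm ahead of it and the grasp point (between the pads) is the TCP; z points along the fingers, y is the line along which they close (so a half turn about z gives the same grasp; the last joint's range is limited). The gripper opens to 94 mm and grips with 3 to 60 N. Pads are 16 mm wide; open, the fingers measure 119 mm over their backs; the gripper's body (75 mm by 177 mm) begins 78 mm behind the grasp point.
Start: joints at [-1.276, 0.417, -0.01, 1.614, 0.005, 1.111, -0.053], TCP at [0.206, 0.59, 0.224] pointing down, gripper open.
Joint ranges: [-2.81, 2.81], [-0.39, 2.02], [-1.27, 1.25], [0.06, 2.57], [-1.19, 4.33], [0.19, 2], [-2.82, 2.82]. Speed limits (rad/s): [1.89, 1.89, 2.39, 2.39, 3.01, 3.01, 3.01].

## Interface

Orientations are given as a unit quaternion [w, x, y, z].
In Python, from workcell import bot gives the robot as it stands.
- The arm moves only by the tool carry_out, never from a script. Its argument "steps" is a list of rows, each a list of 3 entries, a list of its own where there are three numbers: the shift along the tool's x, y, z in mm, then the turn about the tool's z in degrees, then the closure, from -1 (fully open) to 1 (shut). A call has 1 to 12 rows; each row is the pose to reach, as a shift and turn from the pose commanded when the call began, along the tool's axes at that moment; what a row does not reach only later rows make up. A row lasts 1/12 s, in which the tool goes at most 41.7 mm and 7.16 degrees, less where a joint would pass 70% of its speed; a pose out of reach is approached as far as the arm can. A call with a gripper value outside its range is refused whole. The fingers move at their own pace and stop on an object; "squeeze" is the grip in N (left out, the last holds). Time passes only in rows, so rows that repeat a pose let the fingers close. It gives the time, the measured TCP pose, the force, the opening and the grip force at its end, in the units of the state.
- bot.read_state(): the state, without advancing time (a new reading comes with each control period).
- bot.camera(name): name is "scene" or "top" or "wrist"; returns (picture, depth): 384x512x3 uint8, red, green, blue; 384x512 float32, m along the optical axis (not along the pixel's ray), 0 where there is no reading.
- bot.camera_params(name): a dict with "K" (3x3 intrinsics, pixels), "extrinsics" (4x4, takes a point from camera to world coordinates); the wrist camera has in their place "mount" (4x4, takes a point from camera to tool coordinates, whose origin is the TCP and whose axes are the flange's). Camera axes: x right, y down, z forward; pixel columns grow to the right and rows downward; lengths in m; the calibration is good to about 2 mm. A picture is of the moment at which its call begins: read the wrist's pose just before it. camera_params takes no time and is no camera call.
- bot.hand_in(): hands the job in; it is judged then, once.
The state is a dict: "clock": time; "joints": joint angles; "qvel": joint speeds; "joint_torque": joint torques, N m; "tcp_pos": TCP position; "tcp_rot": TCP orientation; "force": force on the tool from outside, world axes, zero at the start; "wrist_torque": the same for the moment, N m; "gripper_width": finger opening in m; "grip_force": force on a finger pad.
Only numpy, scipy, OpenCV 4.12 (cv2) and the standard library are available. Lean on these libraries where they do the work, as an engineer would, in place of code of your own. Each camera call takes 0.05 s, during which the arm holds its last target. There are 200 camera calls.

## Working session

There is one attempt and no reset: what is moved stays moved. The work goes in short steps, Python scripts to look and compute and a tool call to move; the robot and the scene stay as the last step left them, time stands still between calls to the robot, and variables do not carry over. Pictures are saved under pics/ and viewed, at most 10 in all, crops included, and the job is handed in when it is done.

Besides the shell and the picture viewer there is one more tool, called after "Call:" by a JSON object that holds its "method" and its "body", one argument or row to a line. carry_out: Moves the arm, as the interface text tells. Its arguments: {"type":"object","properties":{"steps":{"type":"array"},"squeeze":{"type":"number"}},"required":["steps"]}

```bash
mkdir -p pics
python3 - <<'E'
from workcell import bot
import cv2,numpy as np
s=bot.read_state();print({k:np.round(v,3) for k,v in s.items()})
for n in("top","scene"):
    p,d=bot.camera(n);np.savez(n+'.npz',p=p,d=d,**{k:np.array(v) for k,v in bot.camera_params(n).items()})
    cv2.imwrite(f'pics/{n}0.png',p[:,:,::-1])
    print(n,{k:np.round(v,3).tolist() for k,v in bot.camera_params(n).items()})
print(bot.camera_params("wrist"))
E
```

```text
{'clock': np.float64(0.0), 'joints': array([-1.276,  0.418, -0.01 ,  1.614,  0.005,  1.111, -0.053]), 'qvel': array([ 0.   ,  0.001, -0.001,  0.001,  0.001, -0.002,  0.001]), 'joint_torque': array([ 2.0000e-03, -8.5125e+01,  6.3900e-01, -4.2597e+01, -4.9000e-02,
        1.9000e-02,  0.0000e+00]), 'tcp_pos': array([0.206, 0.59 , 0.224]), 'tcp_rot': array([-0.   ,  0.167,  0.986, -0.001]), 'force': array([-0.46 , -0.229,  0.325]), 'wrist_torque': array([ 0.032,  0.015, -0.03 ]), 'grip_force': np.float64(0.0), 'gripper_width': np.float64(0.094)}
top {'K': [[458.514, 0.0, 253.627], [0.0, 458.514, 189.16], [0.0, 0.0, 1.0]], 'extrinsics': [[0.025, -0.982, 0.186, 0.377], [-1.0, -0.027, -0.009, 0.004], [0.014, -0.186, -0.982, 1.14], [0.0, 0.0, 0.0, 1.0]]}
scene {'K': [[369.374, 0.0, 255.786], [0.0, 369.374, 192.781], [0.0, 0.0, 1.0]], 'extrinsics': [[0.093, 0.834, -0.545, 1.052], [0.996, -0.069, 0.065, -0.045], [0.016, -0.548, -0.836, 0.813], [0.0, 0.0, 0.0, 1.0]]}
{'K': array([[279.60252293,   0.        , 252.34611213],
       [  0.        , 279.60252293, 188.77681944],
       [  0.        ,   0.        ,   1.        ]]), 'mount': array([[-9.53536094e-04, -9.66755681e-01, -2.55700106e-01,
         7.48514052e-02],
       [ 9.99999311e-01, -1.09694871e-03,  4.18247606e-04,
        -2.17608307e-04],
       [-6.84833150e-04, -2.55699531e-01,  9.66756061e-01,
        -1.59767025e-01],
       [ 0.00000000e+00,  0.00000000e+00,  0.00000000e+00,
         1.00000000e+00]])}
```

View pics/top0.png

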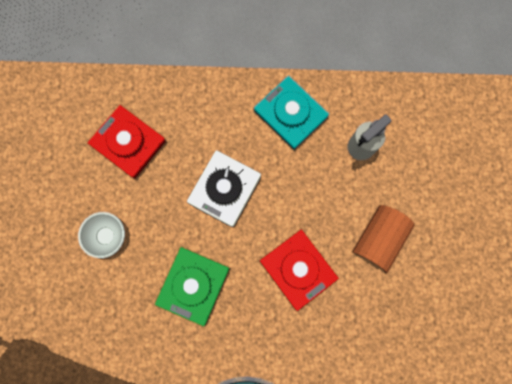

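View pics/scene0.png

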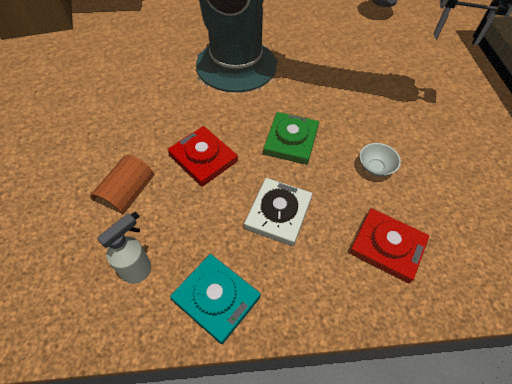

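The only white thermostat is at top (224,188) and scene (279,206). The look-alikes in the top view are red (126,140), red (299,270), turquoise (291,112) and green (191,287). The dish is at (102,235), the half-log at (384,238) and the sprayer at (366,142). I choose the white one and check it in a close crop.

```bash
cat > h.py <<'E'
import numpy as np,cv2
def ray(K,E,uv,z):
    uv=np.atleast_2d(uv).astype(float)
    r=np.c_[uv,np.ones(len(uv))]@np.linalg.inv(K).T@E[:3,:3].T
    o=E[:3,3]; return o+r*((z-o[2])/r[:,2])[:,None]
def rect(K,E,p,c,z,r=0.09,s=2500):
    "rectify plane z about c: image right=-y, up=+x, s px/m"
    n=int(2*r*s);g=(np.arange(n)-n/2)/s
    X=c[0]-g[:,None]+0*g[None];Y=c[1]-g[None]+0*g[:,None]
    P=np.stack([X,Y,0*X+z],-1)-E[:3,3];q=P@E[:3,:3]@K.T
    return cv2.remap(p,(q[...,0]/q[...,2]).astype(np.float32),(q[...,1]/q[...,2]).astype(np.float32),cv2.INTER_CUBIC)
E
python3 - <<'E'
from h import *
ims=[]
for n,uv in(("top",(224,188)),("scene",(279,206))):
    f=np.load(n+'.npz');p,K,E=f['p'],f['K'],f['extrinsics']
    hsv=cv2.cvtColor(p,cv2.COLOR_RGB2HSV);b=p.max(2)
    w=((hsv[...,1]<50)&(b>150)).astype(np.uint8)
    k=((b<75)).astype(np.uint8)
    roi=np.zeros_like(w);cv2.circle(roi,uv,55,1,-1)
    for m,name in((w,'white'),(k,'black')):
        l=cv2.findContours(m*roi,cv2.RETR_EXTERNAL,cv2.CHAIN_APPROX_NONE)[0]
        c=max(l,key=cv2.contourArea)
        z=0.03 if name=='white' else 0.05
        P=ray(K,E,c[:,0],z)[:,:2].astype(np.float32)
        print(n,name,cv2.minAreaRect(P),cv2.minEnclosingCircle(P))
        if name=='black': c0=cv2.minEnclosingCircle(P)[0]
    ims.append(rect(K,E,p,c0,0.05,.08,2400))
cv2.imwrite('pics/crop.png',np.hstack(ims)[:,:,::-1])
E
```

```text
top white ((0.58875972032547, 0.06779338419437408), (0.12942618131637573, 0.15037451684474945), 63.14623260498047) ((0.5893690586090088, 0.06763220578432083), 0.09578517079353333)
top black ((0.5880658626556396, 0.06601286679506302), (0.08135543018579483, 0.0823773518204689), 1.597292423248291) ((0.588184654712677, 0.06651657074689865), 0.042374636977910995)
scene white ((0.5908863544464111, 0.06789947301149368), (0.12866917252540588, 0.14788424968719482), 62.81528091430664) ((0.5914503931999207, 0.06789613515138626), 0.09591573476791382)
scene black ((0.5953340530395508, 0.06720715761184692), (0.09123518317937851, 0.09025581181049347), 21.561769485473633) ((0.5940147638320923, 0.06709018349647522), 0.04918663948774338)
```

View pics/crop.png

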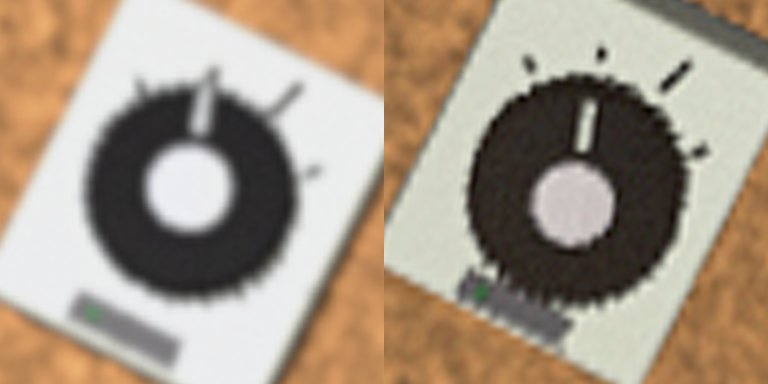

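The white thermostat has a black dial, and its pointer is at the second mark (crop pixel (200,110) left, (587,125) right). It needs +0.6 rad. I'll straddle the axis with both fingertips, press on the top and turn the tool.

```bash
cat >> h.py <<'E'
from scipy.spatial.transform import Rotation as R
def delta(s,t):
    q=np.array(s['tcp_rot']);r=R.from_quat(q[[1,2,3,0]])
    print('to target, tool mm',np.round(r.inv().apply(np.array(t)-s['tcp_pos'])*1000,1));print('axes\n',r.as_matrix().round(3))
E
python3 -c "
from h import *
from workcell import bot
delta(bot.read_state(),[.590,.0675,.17])"
```

```text
to target, tool mm [-534.8 -366.5   54.4]
axes
 [[-0.944  0.329 -0.   ]
 [ 0.329  0.944 -0.001]
 [-0.    -0.001 -1.   ]]
```

Call:
{"method": "carry_out", "body": {
  "steps": [
    [[-40,-27,0],0,-0.15],
    [[-80,-54,0],0,-0.15],
    [[-120,-82,0],0,-0.15],
    [[-160,-110,0],0,-0.15],
    [[-200,-137,0],0,-0.15],
    [[-240,-164,0],0,-0.15],
    [[-280,-191,0],0,-0.15],
    [[-320,-219,0],0,-0.15],
    [[-360,-246,0],0,-0.15],
    [[-400,-274,0],0,-0.15],
    [[-430,-295,0],0,-0.15],
    [[-460,-315,0],0,-0.15]
  ],
  "squeeze": 20
}}

```text
clock: 1.1
tcp_pos: [0.503, 0.1855, 0.2245]
tcp_rot: [-0.0, 0.167, 0.986, -0.0]
force: [0.8, 1.0, 0.6]
gripper_width: 0.054
grip_force: 0.0
```

Call:
{"method": "carry_out", "body": {
  "steps": [
    [[-25,-17,0],0,-0.15],
    [[-50,-34,0],0,-0.15],
    [[-70,-48,20],0,-0.15],
    [[-75,-51,40],0,-0.15],
    [[-75,-51,54],0,-0.15],
    [[-75,-51,54],0,-0.15],
    [[-75,-51,54],0,-0.15],
    [[-75,-51,54],0,-0.15]
  ]
}}

```text
clock: 1.77
tcp_pos: [0.5565, 0.115, 0.1713]
tcp_rot: [0.0, 0.167, 0.986, 0.0]
force: [-0.7, 0.3, 1.0]
gripper_width: 0.054
grip_force: 0.0
```

Run:
```python
from h import *
from workcell import bot
s=bot.read_state();print(np.round(s['joints'],2),s['tcp_pos'],s['gripper_width'],s['force'],s['clock'])
p,d=bot.camera("wrist");c=bot.camera_params("wrist")
T=np.eye(4);q=s['tcp_rot'];T[:3,:3]=R.from_quat(q[[1,2,3,0]]).as_matrix();T[:3,3]=s['tcp_pos']
E=T@c['mount'];im=p
# cap: bright grey-ish blob near expected centre
b=rect(c['K'],E,p,(.590,.0675),.05,.08,3000)
cv2.imwrite('pics/w1.png',np.hstack([cv2.resize(p,(640,480)) ])[:,:,::-1]);cv2.imwrite('pics/w1r.png',b[:,:,::-1])
hsv=cv2.cvtColor(b,cv2.COLOR_RGB2HSV);k=(b.max(2)<75).astype(np.uint8)
n,l,st,ce=cv2.connectedComponentsWithStats(k);print(st[1:][st[1:,4]>3000],b.shape)
delta(s,[.590,.0675,.069])
```

```text
[-0.48  0.38  0.28  1.82 -0.12  0.96  1.09] [0.55650578 0.11498373 0.17131467] 0.05396723079982678 [-0.67036614  0.26989656  0.96242012] 1.7667
[[    0     0    33   214  5862]
 [   98     0   382   387 65552]
 [   76   375   134    90  3701]] (480, 480, 3)
to target, tool mm [-47.2 -33.9 102.3]
axes
 [[-0.944  0.329  0.001]
 [ 0.329  0.944  0.   ]
 [-0.001  0.    -1.   ]]
```

View pics/w1.png

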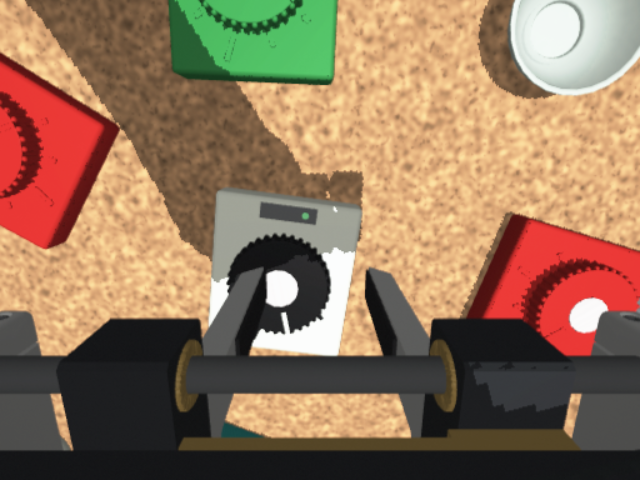

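View pics/w1r.png

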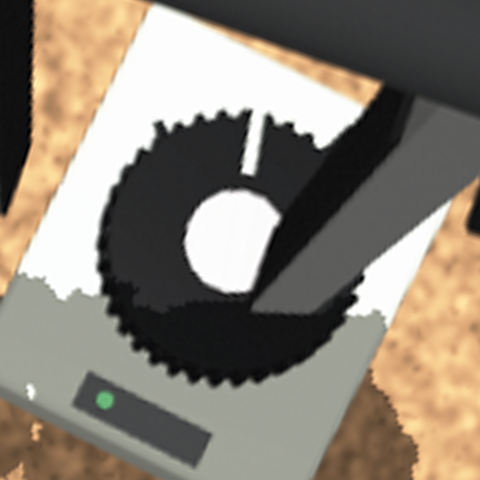

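The wrist view shows the dial with its cap centre at rectified pixel (236,240), so the centre is about (0.590, 0.068), and the pointer is at the second mark. Next I move above it and descend.

Call:
{"method": "carry_out", "body": {
  "steps": [
    [[-24,-17,0],0,-0.15],
    [[-47,-33,0],0,-0.15],
    [[-47,-33,30],0,-0.15],
    [[-47,-33,60],0,-0.15],
    [[-47,-33,80],0,-0.15],
    [[-47,-33,90],0,-0.15],
    [[-47,-33,95],0,-0.15],
    [[-47,-33,95],0,-0.15],
    [[-47,-33,95],0,-0.15],
    [[-47,-33,95],0,-0.15]
  ]
}}

```text
clock: 2.65
tcp_pos: [0.5906, 0.0681, 0.0769]
tcp_rot: [0.001, 0.167, 0.986, 0.0]
force: [-0.9, -0.1, -0.0]
gripper_width: 0.054
grip_force: 0.0
```

Tips are about 8 mm above the dial. Pressing down gently.

Call:
{"method": "carry_out", "body": {
  "steps": [
    [[0,0,3],0,-0.15],
    [[0,0,5],0,-0.15],
    [[0,0,6],0,-0.15],
    [[0,0,7],0,-0.15],
    [[0,0,8],0,-0.15],
    [[0,0,8],0,-0.15],
    [[0,0,8],0,-0.15]
  ]
}}

```text
clock: 3.23
tcp_pos: [0.5901, 0.0679, 0.069]
tcp_rot: [0.0, 0.167, 0.986, 0.0]
force: [-10.6, -0.7, 27.5]
gripper_width: 0.0539
grip_force: 14.1
```

Call:
{"method": "carry_out", "body": {
  "steps": [
    [[0,0,-0.3],5,-0.15],
    [[0,0,-0.3],11,-0.15],
    [[0,0,-0.3],17,-0.15],
    [[0,0,-0.3],23,-0.15],
    [[0,0,-0.3],29,-0.15],
    [[0,0,-0.3],34,-0.15],
    [[0,0,-0.3],36,-0.15],
    [[0,0,-0.3],36,-0.15],
    [[0,0,-0.3],36,-0.15]
  ]
}}

```text
clock: 3.98
tcp_pos: [0.5897, 0.0684, 0.0691]
tcp_rot: [-0.0, 0.464, 0.886, 0.0]
force: [-11.7, 2.6, 26.8]
gripper_width: 0.0542
grip_force: 13.4
```

```bash
cat > look.py <<'E'
import sys
from h import *
from workcell import bot
s=bot.read_state();print(s['tcp_pos'],s['force'],s['clock'])
o=[]
for n in("top","scene"):
    p,d=bot.camera(n);f=bot.camera_params(n)
    o.append(rect(f['K'],f['extrinsics'],p,(.590,.068),.05,.08,2400))
cv2.imwrite(f'pics/{sys.argv[1]}.png',np.hstack(o)[:,:,::-1])
E
python3 look.py t1
```

```text
[0.5896808  0.06838613 0.06906582] [-11.68049162   2.62215555  26.7768493 ] 3.9833
```

View pics/t1.png

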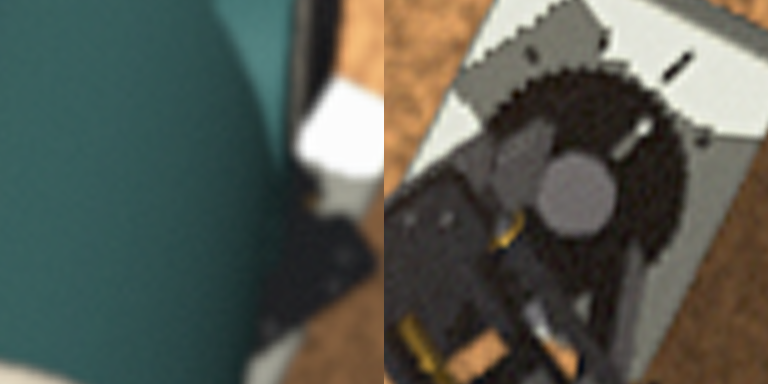

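The right crop shows the pointer at (635,135), aimed at the long mark (680,65); the housing hasn't moved. Lifting off.

Call:
{"method": "carry_out", "body": {
  "steps": [
    [[0,0,-3],0,-0.15],
    [[0,0,-20],0,-0.15],
    [[0,0,-50],0,-0.15],
    [[0,0,-90],0,-0.15],
    [[0,0,-130],0,-0.15],
    [[-10,30,-150],0,-0.15],
    [[-20,60,-150],0,-0.15],
    [[-40,100,-150],0,-0.15],
    [[-40,140,-150],0,-0.15],
    [[-40,170,-150],0,-0.15],
    [[-40,200,-150],0,-0.15],
    [[-40,200,-150],0,-0.15]
  ]
}}

```text
clock: 5.08
tcp_pos: [0.7791, 0.1531, 0.2153]
tcp_rot: [-0.001, 0.462, 0.887, -0.0]
force: [-1.1, -0.0, -0.3]
gripper_width: 0.0542
grip_force: 0.0
```

```bash
python3 look.py t2
```

```text
[0.77905469 0.15306229 0.21533226] [-1.13509263 -0.02231772 -0.33134248] 5.0833
```

View pics/t2.png

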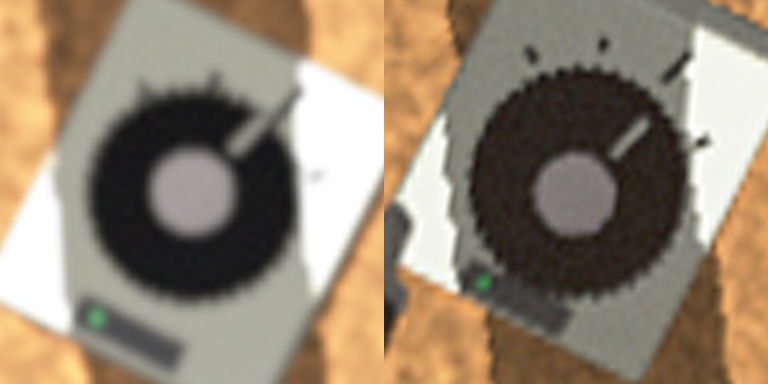

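The pointer (245,130 left; 630,138 right) lines up with the long third mark, and the thermostat is unmoved. The hand is clear, so I'm handing in.

```bash
python3 -c "
from workcell import bot
print(bot.hand_in())"
```

```text
the job is handed in; nothing more can be done
None
```

I turned the dial from the second detent to the third, the long mark; the last pictures show the pointer there, the thermostat unmoved and the hand clear, and I handed the job in at about 5 s without seeing a verdict.

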